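Finish the crib of parallel bars

TASK

The steel parallel bars are being stacked crosswise on the dark plate so that air can reach all of them before they are measured; two layers already stand. Take the two bars from the sloping rack and lay them flat as the third layer: square across the middle layer, one directly above each bottom bar, with ends even. Set them down without dropping them, and do not shift the bars already stacked or the weight, loupe and ring gauge standing nearby.

Things in the scene. Friction and masses are not known exactly. Their poses are not given: they have to be found in the camera images.
- setting_plate: fixed dark square plate, 170 x 170 mm, its top 12 mm above the table. Origin: centre of its underside, at table height. Its x axis is the direction of the bottom bars and of the wanted third layer, its y axis that of the middle bars; turned up to 0.7 rad about the vertical
- bar_rack: fixed sloping rack, grey base 150 x 200 mm, open in the middle: two blue cross rails on posts, low black cheeks, blue toe lip. Origin: centre of its underside. Bars lie at its y = +45 and -45 mm, centres 78 mm up, in its x-z plane, rising 30 deg to its +x, which points away from the robot within 0.35 rad. The middle 60 mm of each bar is free at the sides and over 40 mm beneath
- bar_a_centre (a point): centre of one of the two bars in the rack: ground steel bar 130 x 20 x 16 mm (length along its x, width along y, height along z), about 0.3 kg, with four dark cross holes in each long side; its x axis rises along the slope at the start, its z axis is square to the slope
- bar_b_centre (a point): centre of the other bar in the rack, alike in every way
- low_1_centre (a point): centre of a bottom-layer bar, same size; it lies on the plate 40 mm from the plate's centre on its +y side, along plate x, centre 20 mm above the table
- low_2_centre (a point): centre of the other bottom-layer bar, 40 mm from the plate's centre on its -y side
- mid_1_centre (a point): centre of a middle-layer bar, same size; it lies across the bottom bars along plate y, 40 mm from the plate's centre on its +x side, centre 36 mm and top 44 mm above the table. A bar lying properly on the middle layer has its centre 52 mm above the table
- mid_2_centre (a point): centre of the other middle-layer bar, 40 mm from the plate's centre on its -x side
- weight_centre (a point): bystander: brass knobbed weight, 30 mm across, 40 mm high; point at mid-height
- loupe_centre (a point): bystander: black stand loupe, 41 mm across, 44 mm high; point at mid-height
- ring_gauge_centre (a point): bystander: grooved steel ring gauge lying flat, 48 mm across, 18 mm high; point at mid-height

How it is judged:
By the outcome, as a careful person would: the job done as asked, in the order asked, and still so for the second after the job is handed in, with the robot touching nothing.
It also fails if it takes over 58 s, if anything falls off the work surface, if the arm or the gripper's body presses on something with over 40 N, if the wrist force passes 120 N, or if a joint passes its speed limit or range.

ROBOT

A 6-joint arm with a two-finger parallel gripper is mounted at the origin on a cart in front of the work surface, level with it; the furniture and walls round the work are solid. World frame = base frame: x ahead of the robot, y to its left, z up, the work surface at z = 0. Lengths are in mm, angles in degrees, forces in N, time in s.
With the tool pointing down it reaches from about 350 to 850 mm from the base axis. Payload 8.1 kg.
Tool frame: the origin (TCP) lies midway between the tips of the shut fingers; the grasp point (between the pads) lies 19 mm behind it (hold_point_z is the distance from the TCP to the grasp point, in mm); z points along the fingers, y is the direction in which the jaws open and shut (so a half turn about z gives the same grasp; the last joint's range is limited). The gripper opens to 85 mm and grips with 20 to 120 N. Pads are 22 mm wide; open, the fingers measure 114 mm over their backs; the gripper's body (76 mm by 85 mm) begins 54 mm behind the grasp point. The pads swing forward as they close: fully open they stand 13 mm farther back than shut.
Start: joints at [-71.471, 7.471, 85.268, -0, 87.261, -4.893], TCP at [238.525, -550.555, 231.292] pointing down, gripper open.
Joint ranges: [-169.43, 169.43], [-51.17, 129.36], [1.28, 143.12], [-76.62, 256.62], [0, 156.53], [-152.29, 152.29]. Speed limits (degrees/s): [136.94, 136.94, 159.86, 180, 180, 180].

INTERFACE

Orientations are given as [roll, pitch, yaw] about the fixed x, y, z axes, in that order (R = Rz(yaw) Ry(pitch) Rx(roll)).
In Python, from bench import sense, snapshot, camera_params, hand_in, hold_point_z gives the robot as it stands.
- The arm moves only by the tool servo_tool, never from a script. Its argument "motion" is a list of rows, each a list of 7 numbers: the finger opening in mm, from 0 to 85.4, then the shift along the tool's x, y, z in mm, then the turn, a rotation vector about the tool's x, y, z in rad. A call has 1 to 10 rows; each row shifts and turns the pose as measured when the row begins, along the tool's axes as they then stand; what a row does not reach is not made up. A row lasts 1/10 s, in which the tool goes at most 50 mm and 8.59 degrees, less where a joint would pass 70% of its speed; a pose out of reach is approached as far as the arm can. A call with a gripper value outside its range is refused whole. The fingers move at their own pace and stop on an object; "force" is the grip in N (left out, the last holds). Time passes only in rows, so rows that do not move let the fingers close. It gives the time, the measured TCP pose, the force and the opening at its end, in the units of the state.
- sense(): the state, without advancing time (a new reading comes with each control period).
- snapshot(name): name is "side" or "top" or "wrist"; returns the picture (384x512x3 uint8, blue, green, red); there is no depth.
- camera_params(name): a dict with "fx", "fy", "cx", "cy" (pixels), "R" (3x3) and "t" (3): a world point X has camera coordinates R X + t; the wrist camera has in their place "tool_from_camera" (4x4, takes a point from camera to tool coordinates, whose origin is the TCP and whose axes are the flange's). Camera axes: x right, y down, z forward; pixel columns grow to the right and rows downward; lengths in mm; the calibration is good to about 2 mm. The wrist camera is an equidistant fisheye: a pixel r from the principal point sees the ray r / f radians off the axis. A picture is of the moment at which its call begins: read the wrist's pose just before it. camera_params takes no time and is no camera call.
- hand_in(): hands the job in, once; it reports no verdict.
The state is a dict: "time": time; "joint_pos": joint angles; "qd": joint speeds; "joint_efforts": joint torques, N m; "tool_pos": TCP position; "tcp_rot": TCP orientation; "ft_force": force on the tool from outside, world axes, zero at the start; "wrist_torque": the same for the moment, N m; "finger_gap": finger opening in mm.
Only numpy, scipy, OpenCV 4.12 (cv2) and the standard library are available. Lean on these libraries where they do the work, as an engineer would, in place of code of your own. Each camera call takes 0.05 s, during which the arm holds its last target. There are 200 camera calls.

## Working session

There is one attempt and no reset: what is moved stays moved. The work goes in short steps, Python scripts to look and compute and a tool call to move; the robot and the scene stay as the last step left them, time stands still between calls to the robot, and variables do not carry over. Pictures are saved under pics/ and viewed, about 8 in all and at most 12, crops included, and the job is handed in when it is done.

Besides the shell and the picture viewer there is one more tool, called after "Request:" in YAML: its name, and indented under it one key for each argument. servo_tool: Moves the arm, as the interface text tells. Its arguments: {"type":"object","properties":{"motion":{"type":"array"},"force":{"type":"number"}},"required":["motion"]}

```bash
mkdir -p pics; ls
python3 - <<'E'
from bench import *
import cv2
for n in ("top","side"):
    cv2.imwrite(f"pics/{n}0.png",snapshot(n)); p=camera_params(n); print(n,{k:(v.tolist() if hasattr(v,'tolist') else v) for k,v in p.items()})
p=camera_params("wrist");print(p, hold_point_z)
print(sense())
E
```

```text
pics
top {'fx': 417.78537616634935, 'fy': 417.78537616634935, 'cx': 253.34054705141597, 'cy': 192.40550425688886, 'R': [[-0.026854688582031612, -0.9996189582107853, -0.006384675931179605], [-0.9827698130703816, 0.027569384270368865, -0.18276603505181094], [0.18287241513899566, 0.001366541816711304, -0.9831357039314023]], 't': [-4.184784780075485, 545.3212420004089, 989.2814917394854]}
side {'fx': 418.6251384024526, 'fy': 418.6251384024526, 'cx': 258.22716889327745, 'cy': 189.3744237250768, 'R': [[0.10362210239938911, 0.9945772361843459, 0.00886460141452053], [0.6336972997269956, -0.05914838050854876, -0.7713165377469423], [-0.7666095435181101, 0.08554291523629375, -0.6363899884817733]], 't': [-72.19738401925285, -280.3000272965004, 1369.040311697975]}
{'fx': 297.3186396354542, 'fy': 297.3186396354542, 'cx': 258.44481173341757, 'cy': 192.66687679506126, 'tool_from_camera': array([[-8.32125580e-05, -9.57162402e-01, -2.89551600e-01,
         7.55132834e+01],
       [ 9.99999880e-01,  5.98515689e-05, -4.85233787e-04,
         5.50744233e-01],
       [ 4.81777654e-04, -2.89551606e-01,  9.57162283e-01,
        -1.43223499e+02],
       [ 0.00000000e+00,  0.00000000e+00,  0.00000000e+00,
         1.00000000e+00]])} 18.700000000000003
{'time': 0.1, 'joint_pos': array([-7.14725949e+01,  7.51126123e+00,  8.53244304e+01,  8.29028896e-04,
        8.72600843e+01, -4.88948827e+00]), 'qd': array([-0.01375876, -0.02005821, -0.14574913, -0.01634212, -0.05373565,
        0.06785301]), 'joint_efforts': array([ 1.55126403e-03, -5.70954788e+01, -5.01940763e+01,  3.34246874e-05,
        8.15014530e-03, -5.71671990e-05]), 'tool_pos': array([ 238.35289776, -550.08560544,  230.3309818 ]), 'tcp_rot': array([-1.79904643e+02, -8.98837164e-03,  2.34168455e+01]), 'ft_force': array([0.00287798, 0.62514384, 0.36581685]), 'wrist_torque': array([ 0.01243402,  0.01639374, -0.04151619]), 'finger_gap': 85.53371765229468}
```

View pics/top0.png

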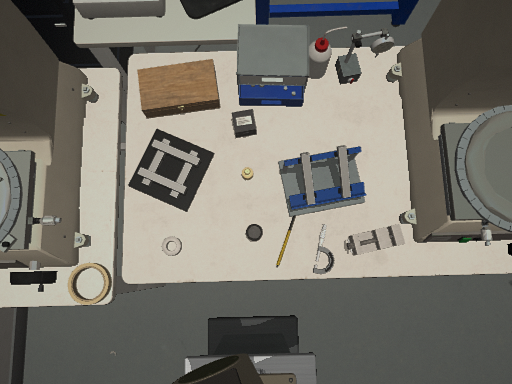

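View pics/side0.png

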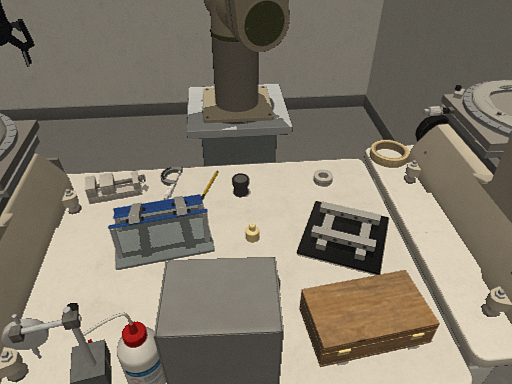

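The top view shows the stack and plate at (172,170), rack at (322,180), weight (248,173), loupe (254,232) and ring (172,245). Next I'll zoom in for rough poses.

```bash
cat > h.py <<'E'
import numpy as np, cv2
from bench import *
from scipy.spatial.transform import Rotation as Ro
def tool():
    s=sense(); T=np.eye(4); T[:3,:3]=Ro.from_euler('xyz',s['tcp_rot'],degrees=True).as_matrix(); T[:3,3]=s['tool_pos']; return T
def cast(name,uv,z,T=None,n=None):
    """pixels -> world points on plane z=const (or n.X=z)"""
    p=camera_params(name); uv=np.atleast_2d(np.float64(uv)); a=(uv-[p['cx'],p['cy']])/[p['fx'],p['fy']]
    if name=='wrist':
        r=np.linalg.norm(a,axis=1,keepdims=True)+1e-12
        d=np.hstack([a/r*np.sin(r),np.cos(r)]); M=T@p['tool_from_camera']; o=M[:3,3]; d=d@M[:3,:3].T
    else:
        R=np.array(p['R']); d=np.hstack([a,np.ones((len(a),1))])@R; o=-R.T@np.array(p['t'])
    n=np.array([0,0,1.]) if n is None else np.asarray(n)
    return o+d*((z-o@n)/(d@n))[:,None]
def proj(name,X,T=None):
    p=camera_params(name); X=np.atleast_2d(X)
    if name=='wrist':
        M=np.linalg.inv(T@p['tool_from_camera']); c=X@M[:3,:3].T+M[:3,3]
        rho=np.linalg.norm(c[:,:2],axis=1); th=np.arctan2(rho,c[:,2]); a=c[:,:2]/rho[:,None]*th[:,None]
    else:
        c=X@np.array(p['R']).T+np.array(p['t']); a=c[:,:2]/c[:,2:]
    return a*[p['fx'],p['fy']]+[p['cx'],p['cy']]
E
python3 - <<'E'
from h import *
a=cv2.imread('pics/top0.png'); 
c=np.hstack([cv2.resize(a[y:y+95,x:x+95],None,fx=4.2,fy=4.2,interpolation=cv2.INTER_CUBIC) for x,y in((124,123),(273,133))])
cv2.imwrite('pics/crop0.png',c)
# plate: dark mask
m=cv2.inRange(a[120:220,120:225],(0,0,0),(60,60,60)); cs,_=cv2.findContours(m,cv2.RETR_EXTERNAL,cv2.CHAIN_APPROX_NONE); k=max(cs,key=cv2.contourArea)+[120,120]
P=cast('top',k[:,0],12)[:,:2].astype(np.float32); print(cv2.minAreaRect(P))
for n,uv,z in(('weight',(248,173),20),('loupe',(254,232),22),('ring',(172,245),9)): print(n,cast('top',[uv],z).round())
g=cast('top',[(308,178),(345,172)],78); print(g)
E
```

```text
((620.4636840820312, 193.85369873046875), (168.5199432373047, 167.80935668945312), 64.89266204833984)
weight [[602.  -7.  20.]]
loupe [[449. -18.  22.]]
ring [[423. 190.   9.]]
[[ 571.75989843 -153.14416162   78.        ]
 [ 584.17740386 -244.0462774    78.        ]]
```

View pics/crop0.png

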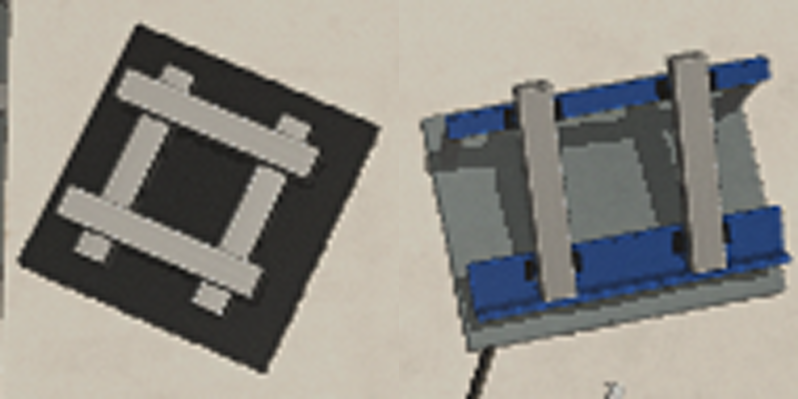

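The crop shows the mid bars running down-right, with bottom-bar ends poking out. Plate yaw is about -25°, centre (620,194). The rack bars tilt slightly left going up, giving rack yaw of about 8°, with bars near (572,-153) and (584,-244). Next is a wrist-camera view above the rack.

```bash
cat >> h.py <<'E'
from scipy.linalg import logm, expm
def pose(p,rpy):
    T=np.eye(4); T[:3,:3]=Ro.from_euler('xyz',rpy,degrees=True).as_matrix(); T[:3,3]=p; return T
def plan(targets,step=40,ang=7,N=None):
    """print identical body-frame rows from here through the targets (4x4)"""
    T=tool()
    for G in targets:
        D=np.linalg.inv(T)@G
        n=N or max(1,int(np.ceil(max(np.linalg.norm(D[:3,3])/step,np.degrees(Ro.from_matrix(D[:3,:3]).magnitude())/ang))))
        S=expm(np.real(logm(D))/n); print(n,'x',S[:3,3].round(1).tolist()+Ro.from_matrix(S[:3,:3]).as_rotvec().round(4).tolist()); T=G
E
python3 - <<'E'
from h import *
plan([pose([300,-300,240],[180,0,8]),pose([523.5,-206.5,173],[180,-30,7.8])])
E
```

```text
7 x [18.8, -31.7, -1.3, -0.0002, 0.0, 0.0384]
7 x [30.8, -8.8, 17.0, -0.0001, 0.0748, 0.0005]
```

Request:
servo_tool:
  motion:
    - [85,18.8,-31.7,-1.3,0,0,0.038]
    - [85,18.8,-31.7,-1.3,0,0,0.038]
    - [85,18.8,-31.7,-1.3,0,0,0.038]
    - [85,18.8,-31.7,-1.3,0,0,0.038]
    - [85,18.8,-31.7,-1.3,0,0,0.038]
    - [85,18.8,-31.7,-1.3,0,0,0.038]
    - [85,18.8,-31.7,-1.3,0,0,0.038]

```text
time: 0.8
tool_pos: [299.0, -293.2, 234.2]
tcp_rot: [-179.4, 0.2, 7.2]
ft_force: [1.2, 0.2, 0.8]
finger_gap: 84.9
```

Run:
```python
from h import *
s=sense(); print(s['time'],s['tool_pos'],s['tcp_rot'],s['joint_pos'])
plan([pose([523.5,-206.5,173],[180,-30,7.8])])
```

```text
0.8 [ 298.97308699 -293.17615898  234.17895293] [-179.3721116     0.21793656    7.23144819] [-51.5841976  -21.22035127 111.3879875    0.1386807   90.48236862
  31.18592928]
7 x [31.0, -8.0, 16.1, -0.0012, 0.0753, -0.0018]
```

Request:
servo_tool:
  motion:
    - [85,31,-8,16,0,0.075,-0.002]
    - [85,31,-8,16,0,0.075,-0.002]
    - [85,31,-8,16,0,0.075,-0.002]
    - [85,31,-8,16,0,0.075,-0.002]
    - [85,31,-8,16,0,0.075,-0.002]
    - [85,31,-8,16,0,0.075,-0.002]
    - [85,31,-8,16,0,0.075,-0.002]
    - [85,0,0,0,0,0,0]

```text
time: 1.6
tool_pos: [531.1, -196.3, 171.9]
tcp_rot: [-179.3, -30.9, 7.7]
ft_force: [-0.5, 0.7, -0.7]
finger_gap: 84.8
```

Run:
```python
from h import *
s=sense(); print(s['time'],s['tool_pos'],s['tcp_rot'],s['joint_pos'])
T=tool(); np.save('T1.npy',T); a=snapshot('wrist'); cv2.imwrite('pics/w1.png',a)
```

```text
1.6 [ 531.08950566 -196.29181213  171.93100844] [-179.32573709  -30.94665068    7.74912359] [-40.26923742 -18.28178236 121.20348303  27.14360022  58.76937552
  31.29355212]
```

View pics/w1.png

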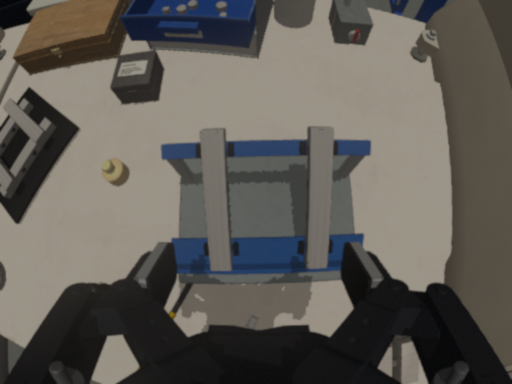

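The wrist view shows both rack bars clearly: left from (213,128) to (220,270), right from (320,127) to (318,268). Next I'll measure their edges.

Run:
```python
from h import *
a=cv2.imread('pics/w1.png')
for r in(165,200,225): print(r,[tuple(a[r,c].tolist()) for c in range(198,236,2)])
print([tuple(a[r,214].tolist()) for r in range(122,136)]); print([tuple(a[r,220].tolist()) for r in range(258,276)])
```

```text
165 [(93, 97, 95), (91, 95, 94), (100, 108, 111), (104, 112, 117), (105, 112, 117), (106, 113, 118), (105, 113, 117), (105, 113, 117), (105, 113, 117), (106, 114, 118), (104, 112, 116), (105, 113, 118), (107, 115, 119), (94, 101, 106), (64, 68, 69), (88, 92, 90), (91, 96, 94), (91, 96, 94), (92, 95, 93)]
200 [(94, 99, 97), (94, 99, 97), (92, 97, 96), (91, 97, 99), (102, 109, 114), (103, 110, 115), (104, 112, 117), (103, 111, 115), (104, 112, 116), (104, 112, 116), (104, 112, 116), (101, 109, 114), (103, 111, 115), (105, 113, 117), (90, 96, 101), (56, 60, 61), (85, 90, 87), (91, 96, 94), (92, 96, 94)]
225 [(95, 98, 96), (94, 98, 96), (94, 98, 96), (94, 97, 96), (90, 95, 97), (100, 107, 111), (101, 109, 113), (104, 111, 115), (101, 109, 113), (102, 110, 115), (105, 111, 116), (102, 109, 114), (101, 108, 113), (103, 110, 114), (103, 110, 115), (71, 76, 79), (67, 70, 69), (92, 95, 94), (93, 97, 94)]
[(135, 147, 154), (135, 147, 154), (134, 147, 154), (135, 148, 154), (133, 146, 152), (125, 137, 144), (106, 116, 122), (99, 107, 112), (106, 114, 118), (108, 115, 119), (106, 114, 119), (107, 115, 119), (107, 115, 120), (107, 115, 120)]
[(103, 110, 114), (103, 110, 114), (102, 109, 114), (102, 110, 114), (103, 110, 114), (102, 109, 113), (102, 109, 113), (102, 109, 114), (102, 109, 114), (102, 109, 114), (101, 109, 113), (102, 108, 113), (97, 99, 102), (88, 70, 63), (95, 61, 39), (95, 66, 48), (91, 81, 72), (93, 94, 90)]
```

```bash
cat >> h.py <<'E'
from scipy.optimize import brentq
def steel(a,lo,hi,d=7):
    b=a.astype(int); m=((b[...,2]-b[...,0]>d)&(b[...,2]>lo)&(b[...,2]<hi)).astype(np.uint8)*255
    return cv2.morphologyEx(m,cv2.MORPH_OPEN,np.ones((3,3),np.uint8))
def blobs(m,roi,minA=150):
    x,y,w,h=roi; k,_=cv2.findContours(np.ascontiguousarray(m[y:y+h,x:x+w]),cv2.RETR_EXTERNAL,cv2.CHAIN_APPROX_NONE)
    return [c[:,0]+[x,y] for c in k if cv2.contourArea(c)>minA]
E
python3 - <<'E'
from h import *
a=cv2.imread('pics/w1.png'); T=np.load('T1.npy'); m=steel(a,102,126); yaw=7.8
bl=[c for c in blobs(m,(185,110,165,175),1000)]; print([cv2.boundingRect(c) for c in bl])
for it in range(3):
    R=Ro.from_euler('xyz',[0,-30,yaw],degrees=True).as_matrix(); C=[]; A=[]
    for c in bl:
        def f(d,full=False):
            q=cast('wrist',c,d,T,R[:,2])@R   # slope coords
            r=cv2.minAreaRect(q[:,:2].astype(np.float32)); ctr=R@[r[0][0],r[0][1],d]-8*R[:,2]
            return (ctr,r) if full else ctr[2]-78
        d=brentq(f,-300,0); ctr,r=f(d,True); C.append(ctr); print(d,ctr.round(1),np.round(r[1],1),round(r[2],2))
    v=C[0]-C[1]; v*=np.sign(v[1]); yaw=np.degrees(np.arctan2(-v[0],v[1])); print(yaw,np.linalg.norm(v))
print('top check',cast('top',[(308,178),(345,172)],78))
E
```

```text
[(200, 128, 30, 142), (308, 126, 25, 142)]
-198.26014560118833 [ 573.5 -151.9   78. ] [129.2  19.1] 1.37
-199.3364048737463 [ 587.9 -241.2   78. ] [129.4  18.7] 1.28
9.163711973770445 90.44569200333291
-195.47875483982176 [ 573.5 -151.8   78. ] [129.2  19.1] 0.19
-195.4722210881224 [ 587.9 -241.1   78. ] [129.4  18.8] 0.1
9.155431383923164 90.44915865945224
-195.49609162625043 [ 573.5 -151.8   78. ] [129.2  19.1] 0.2
-195.49609528290858 [ 587.9 -241.1   78. ] [129.4  18.8] 0.11
9.155432542093761 90.44914245605474
top check [[ 571.75989843 -153.14416162   78.        ]
 [ 584.17740386 -244.0462774    78.        ]]
```

Run:
```python
from h import *
C=np.array([573.5,-151.8,78]); P=pose(C,[180,-30,9.2]); z=P[:3,2]
plan([pose(C+(18-80)*z,[180,-30,9.2])],N=4);
```

```text
4 x [-1.2, -9.4, 11.1, 0.0003, -0.0036, -0.0053]
```

Request:
servo_tool:
  motion:
    - [50,-1.2,-9.4,11,0,-0.004,-0.005]
    - [50,-1.2,-9.4,11,0,-0.004,-0.005]
    - [50,-1.2,-9.4,11,0,-0.004,-0.005]
    - [50,-1.2,-9.4,11,0,-0.004,-0.005]
    - [50,0,0,0,0,0,0]

```text
time: 2.15
tool_pos: [541.5, -154.2, 127.9]
tcp_rot: [179.9, -29.6, 9.2]
ft_force: [-0.1, -0.5, -0.7]
finger_gap: 50.4
```

Run:
```python
from h import *
C=np.array([573.5,-151.8,78]); P=pose(C,[180,-30,9.2]); z=P[:3,2]
plan([pose(C+(18-30)*z,[180,-30,9.2])],N=3); print(sense()['tcp_rot'],sense()['tool_pos'])
```

```text
3 x [1.0, 0.9, 15.7, 0.0007, 0.0023, 0.0]
[179.88244986 -29.59994111   9.20019749] [ 541.50886183 -154.22498319  127.85703228]
```

Request:
servo_tool:
  motion:
    - [50,1,0.9,15.7,0.001,0.002,0]
    - [50,1,0.9,15.7,0,0.002,0]
    - [50,1,0.9,15.7,0,0.002,0]
    - [50,0,0,0,0,0,0]

```text
time: 2.55
tool_pos: [569.1, -151.8, 87.8]
tcp_rot: [179.8, -30.0, 9.4]
ft_force: [0.1, 0.5, -0.3]
finger_gap: 50.0
```

Run:
```python
from h import *
C=np.array([573.5,-151.8,78]); P=pose(C,[180,-30,9.2]); z=P[:3,2]
plan([pose(C+18*z,[180,-30,9.2])],N=3); print(sense()['tcp_rot'],sense()['tool_pos'],sense()['finger_gap'])
```

```text
3 x [-0.4, 0.2, 9.6, 0.0005, 0.0001, 0.001]
[179.82020433 -29.98571453   9.40406588] [ 569.07522319 -151.82286568   87.77564889] 50.01015949757419
```

Request:
servo_tool:
  motion:
    - [50,-0.4,0.2,9.6,0.0005,0,0.001]
    - [50,-0.4,0.2,9.6,0.0005,0,0.001]
    - [50,-0.4,0.2,9.6,0.0005,0,0.001]
    - [50,0,0,0,0,0,0]

```text
time: 2.95
tool_pos: [583.7, -150.8, 62.0]
tcp_rot: [179.9, -30.1, 9.2]
ft_force: [-0.5, -0.2, 0.2]
finger_gap: 50.2
```

Run:
```python
from h import *
C=np.array([573.5,-151.8,78]); P=pose(C,[180,-30,9.2]); z=P[:3,2]
plan([pose(C+18*z,[180,-30,9.2])],N=1); print(sense()['tcp_rot'],sense()['tool_pos'],sense()['ft_force'])
T=tool(); np.save('T2.npy',T); a=snapshot('wrist'); cv2.imwrite('pics/w2.png',a)
```

```text
1 x [-0.9, -0.7, -1.0, 0.001, -0.001, 0.0006]
[179.9246499  -30.05570946   9.23747918] [ 583.74268131 -150.82963916   61.98843926] [-0.47804838 -0.19090639  0.19349654]
```

View pics/w2.png

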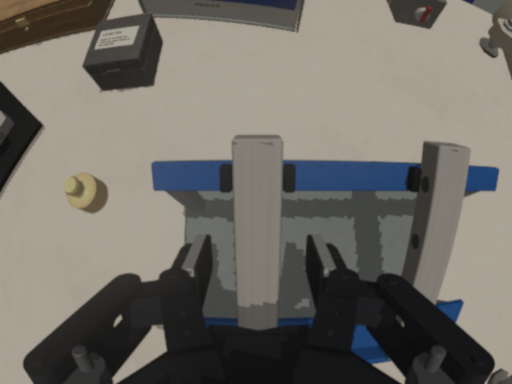

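The bar sits centred between the pads (bar centre about column 258, fingers about 200 and 315). I'll correct slightly and close.

Request:
servo_tool:
  motion:
    - [40,-0.9,-0.5,-1,0,0,0]
    - [30,0,0,0,0,0,0]
    - [15,0,0,0,0,0,0]
    - [15,0,0,0,0,0,0]
    - [15,0,0,0,0,0,0]
    - [15,0,0,0,0,0,0]
  force: 60

```text
time: 3.6
tool_pos: [582.0, -150.9, 63.8]
tcp_rot: [179.9, -30.1, 9.3]
ft_force: [0.4, -0.2, -2.2]
finger_gap: 19.0
```

Run:
```python
from h import *
s=sense();print(s['tcp_rot'],s['tool_pos'],s['ft_force'],s['finger_gap'])
T=tool();np.save('Tg1.npy',T); C=np.array([573.5,-151.8,78]); print('bar centre in tool',(np.linalg.inv(T)@[*C,1]).round(2))
```

```text
[179.87787081 -30.07966758   9.26564651] [ 582.01956487 -150.89291193   63.75088571] [ 0.40539035 -0.18191413 -2.20178957] 18.97067404636175
bar centre in tool [ -0.26  -0.44 -16.62   1.  ]
```

Request:
servo_tool:
  motion:
    - [15,0,0,-6,0,0,0]
    - [15,0,0,-15,0,0,0]
    - [15,0,0,-20,0,0,0]
    - [15,0,0,-20,0,0,0]
    - [15,0,0,-20,0,0,0]

```text
time: 4.1
tool_pos: [538.7, -155.7, 133.3]
tcp_rot: [-179.9, -29.8, 9.2]
ft_force: [0.8, 0.0, -1.8]
finger_gap: 18.8
```

Run:
```python
from h import *
s=sense();print(s['tcp_rot'],s['tool_pos'],s['ft_force'],s['finger_gap'])
plan([pose([550,-140,215],[180,0,9]),pose([578,103,190],[180,0,-25])],30,5)
```

```text
[-179.85453711  -29.79412085    9.20021125] [ 538.74139895 -155.72930571  133.31113912] [ 0.80042048  0.03918406 -1.80203427] 18.780756884474084
6 x [6.3, -2.3, -12.4, -0.0006, -0.0867, 0.0007]
9 x [0.2, -27.6, 2.8, -0.0, -0.0, 0.0659]
```

Request:
servo_tool:
  motion:
    - [15,6.3,-2.3,-12.4,0,-0.087,0]
    - [15,6.3,-2.3,-12.4,0,-0.087,0]
    - [15,6.3,-2.3,-12.4,0,-0.087,0]
    - [15,6.3,-2.3,-12.4,0,-0.087,0]
    - [15,6.3,-2.3,-12.4,0,-0.087,0]
    - [15,6.3,-2.3,-12.4,0,-0.087,0]

```text
time: 4.7
tool_pos: [544.3, -142.0, 219.3]
tcp_rot: [179.9, 1.3, 8.6]
ft_force: [1.0, -0.6, -1.4]
finger_gap: 18.9
```

Request:
servo_tool:
  motion:
    - [15,0.2,-27.6,2.8,0,0,0.066]
    - [15,0.2,-27.6,2.8,0,0,0.066]
    - [15,0.2,-27.6,2.8,0,0,0.066]
    - [15,0.2,-27.6,2.8,0,0,0.066]
    - [15,0.2,-27.6,2.8,0,0,0.066]
    - [15,0.2,-27.6,2.8,0,0,0.066]
    - [15,0.2,-27.6,2.8,0,0,0.066]
    - [15,0.2,-27.6,2.8,0,0,0.066]
    - [15,0.2,-27.6,2.8,0,0,0.066]
    - [15,0,0,0,0,0,0]

```text
time: 5.7
tool_pos: [577.9, 108.6, 193.6]
tcp_rot: [179.0, 1.1, -27.0]
ft_force: [-0.7, -1.3, -2.5]
finger_gap: 19.3
```

Run:
```python
from h import *
s=sense();print(s['time'],s['tcp_rot'],s['tool_pos'],s['ft_force'],s['finger_gap'],s['joint_pos'])
T=tool(); np.save('T3.npy',T); a=snapshot('wrist'); cv2.imwrite('pics/w3.png',a)
```

```text
5.7 [179.04016317   1.0644373  -27.04452645] [577.94046661 108.63439049 193.57102927] [-0.74895351 -1.28936605 -2.45163991] 19.32418414892848 [  5.79353322   8.16208122  88.48082016  -0.23028769  84.77192898
 122.85295889]
```

View pics/w3.png

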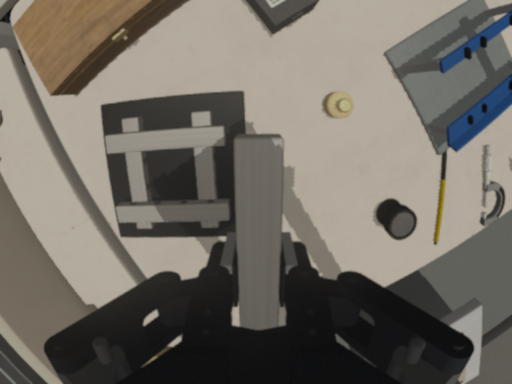

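The wrist view shows the stack at the left: mid bars spanning (107..224, 128..150) and (117..229, 200..222). The held bar lies along column 258. Next I'll measure the stack.

```bash
cat > st.py <<'E'
from h import *
def stack(a,T,roi,thr=90,k=41):
    g=cv2.cvtColor(a,cv2.COLOR_BGR2GRAY); x,y,w,h=roi; z=np.zeros_like(g); z[y:y+h,x:x+w]=(g[y:y+h,x:x+w]>thr)*255
    o=cv2.morphologyEx(z,cv2.MORPH_OPEN,np.ones((1,k),np.uint8)); res=[]
    for c in blobs(o,roi,800):
        q=cast('wrist',c,44,T)[:,:2].astype(np.float32); r=cv2.minAreaRect(q); bx=cv2.boxPoints(r)
        e=max((bx[1]-bx[0],bx[2]-bx[1]),key=np.linalg.norm); e*=np.sign(e[1])
        res.append((np.array(r[0]),np.degrees(np.arctan2(-e[0],e[1])))); print(cv2.boundingRect(c),np.round(r[0],1),np.round(r[1],1),'plate yaw',round(res[-1][1],2))
    return res,z
E
python3 - <<'E'
from st import *
a=cv2.imread('pics/w3.png'); T=np.load('T3.npy'); g=cv2.cvtColor(a,cv2.COLOR_BGR2GRAY)
print(g[120:160,180].tolist()); print(g[138,98:120].tolist(),g[134,214:234].tolist())
for thr in (75,90):
    r,_=stack(a,T,(103,100,130,132),thr); 
    C=(r[0][0]+r[1][0])/2; d=r[0][0]-r[1][0]; d*=np.sign(d[0]); print('centre',C,'sep',np.linalg.norm(d),'yaw',np.degrees(np.arctan2(d[1],d[0])))
# held bar: plane through its top face, T frame
m=steel(a,80,140,5); cs=blobs(m,(228,128,60,110),500); print([cv2.boundingRect(c) for c in cs])
h=T[:3,:3]@[0,0,-1]; p=T@[0,0,-16.6-8,1]
for c in cs:
    q=cast('wrist',c,h@p[:3],T,h); q=(q-T[:3,3])@T[:3,:3]; r=cv2.minAreaRect(q[:,:2].astype(np.float32)); print('bar in tool',r, q.max(0))
E
```

```text
[55, 54, 55, 54, 55, 55, 54, 63, 98, 133, 149, 151, 150, 148, 147, 148, 149, 149, 148, 147, 146, 146, 147, 146, 144, 142, 140, 127, 93, 61, 51, 50, 50, 49, 49, 50, 50, 49, 50, 48]
[170, 170, 170, 170, 164, 137, 102, 122, 141, 145, 145, 145, 145, 145, 146, 144, 145, 145, 145, 145, 145, 145] [151, 150, 151, 151, 151, 151, 150, 150, 146, 128, 93, 63, 50, 46, 45, 45, 45, 45, 45, 44]
(103, 204, 126, 19) [590.9 220.5] [150.3  20.8] plate yaw -25.75
(103, 128, 122, 24) [659.4 178.6] [134.1  22.4] plate yaw -27.02
centre [625.16223145 199.52527618] sep 80.34101386486945 yaw -31.451011659700594
(103, 205, 125, 17) [590.8 220.2] [147.9  18.5] plate yaw -25.78
(103, 128, 122, 23) [659.6 178.5] [134.   20.9] plate yaw -26.17
centre [625.18136597 199.37763977] sep 80.49423330875338 yaw -31.228366204392984
[(234, 134, 54, 104)]
bar in tool ((41.371246337890625, 0.20035934448242188), (22.234006881713867, 44.897117614746094), 89.8402099609375) [ 63.83955102  11.35603216 -24.6       ]
```

Run:
```python
from st import *
a=cv2.imread('pics/w3.png')
print(a[138,98:114].tolist()); print(a[212,98:124].tolist())
cv2.imwrite('pics/w3c.png',cv2.resize(a[85:245,95:255],None,fx=3.7,fy=3.7,interpolation=cv2.INTER_CUBIC))
```

```text
[[156, 169, 177], [156, 169, 178], [156, 169, 178], [156, 169, 177], [150, 163, 172], [125, 136, 143], [93, 101, 106], [113, 121, 127], [131, 140, 146], [136, 145, 150], [135, 144, 150], [136, 144, 150], [135, 144, 150], [135, 144, 150], [136, 145, 151], [135, 144, 149]]
[[78, 86, 91], [80, 87, 91], [88, 96, 101], [110, 122, 130], [137, 151, 160], [151, 164, 173], [155, 168, 176], [155, 168, 177], [155, 169, 177], [155, 168, 177], [155, 168, 177], [155, 168, 176], [155, 168, 177], [155, 168, 177], [155, 168, 176], [154, 167, 176], [143, 156, 165], [111, 122, 129], [96, 104, 109], [124, 133, 138], [133, 142, 147], [133, 142, 147], [133, 142, 147], [133, 142, 147], [133, 142, 147], [132, 141, 147]]
```

View pics/w3c.png

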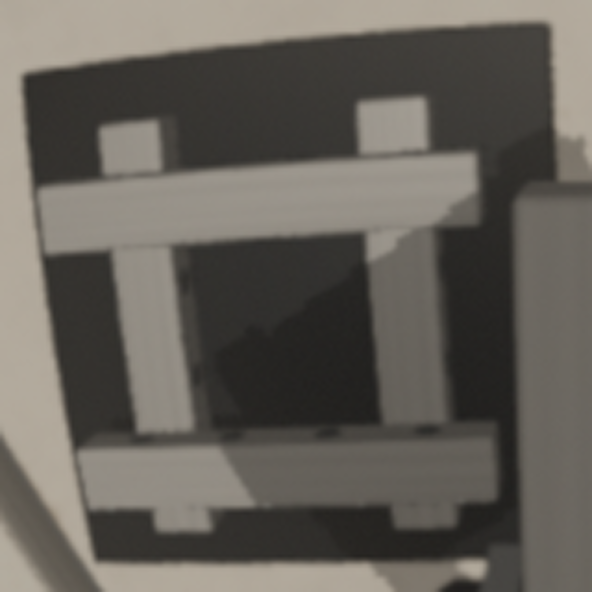

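```bash
cat > st.py <<'E'
from h import *
def stack(a,T,roi,thr=82,k=41,z=44):
    b=a.astype(int); g=cv2.cvtColor(a,cv2.COLOR_BGR2GRAY); m=((g>thr)&(b[...,2]-b[...,0]<17)).astype(np.uint8)*255
    x,y,w,h=roi; M=np.zeros_like(m); M[y:y+h,x:x+w]=m[y:y+h,x:x+w]
    o=cv2.morphologyEx(M,cv2.MORPH_OPEN,np.ones((1,k),np.uint8)); o=cv2.morphologyEx(o,cv2.MORPH_OPEN,np.ones((5,5),np.uint8)); res=[]
    for c in blobs(o,roi,800): res.append(rect(cast('wrist',c,z,T))); print(cv2.boundingRect(c))
    return res
def rect(q):
    r=cv2.minAreaRect(q[:,:2].astype(np.float32)); bx=cv2.boxPoints(r)
    e=max((bx[1]-bx[0],bx[2]-bx[1]),key=np.linalg.norm); e=e*np.sign(e[1]); y=np.degrees(np.arctan2(-e[0],e[1]))
    print(np.round(r[0],1),np.round(r[1],1),'plate yaw',round(y,2)); return np.array(r[0]),y
def both(r):
    C=(r[0][0]+r[1][0])/2; d=r[0][0]-r[1][0]; d*=np.sign(d[0]); print('centre',C.round(1),'sep',np.linalg.norm(d).round(1),'yaw',np.degrees(np.arctan2(d[1],d[0])).round(2))
E
python3 - <<'E'
from st import *
a=cv2.imread('pics/w3.png'); T=np.load('T3.npy')
r=stack(a,T,(98,100,134,132)); both(r)
f=lambda L:(np.array(L,float)+.5)/3.7-.5+[95,85]
U=f([(38,187),(44,254),(477,152),(481,224)]); L=f([(78,452),(90,510),(497,436),(497,502)])
print('manual'); r=[]
for Q in(U,L):
    X=cast('wrist',Q,44,T)[:,:2]; e=(X[0]+X[1]-X[2]-X[3])/2; print(X.mean(0).round(1),np.linalg.norm(e).round(1),np.degrees(np.arctan2(-e[0],e[1])).round(2)); r.append((X.mean(0),0))
both(r)
# low bars' ends, z=28: +x ends and -x ends, mid edges
for nm,pts in(('low1 +x/-x',[(129,122),(183,531)]),('low2',[(392,98),(424,528)])):
    print(nm,cast('wrist',f(pts),28,T).round(1).tolist())
# plate corners z=12
X=cast('wrist',f([(23,74),(549,23),(96,560)]),12,T); print('plate ctr',(X[1]+X[2])[:2]/2,np.linalg.norm(X[0]-X[1]),np.linalg.norm(X[0]-X[2]))
E
```

```text
[586.3 212. ] [130.6  20. ] plate yaw -25.83
(116, 205, 113, 18)
[659.1 177.4] [131.6  21.6] plate yaw -27.07
(104, 128, 121, 23)
centre [622.7 194.7] sep 80.6 yaw -25.42
manual
[658.7 176.6] 129.8 -25.27
[585.7 210.6] 129.5 -24.91
centre [622.2 193.6] sep 80.5 yaw -25.0
low1 +x/-x [[698.3, 202.1, 28.0], [581.0, 258.0, 28.0]]
low2 [[664.2, 129.7, 28.0], [546.8, 185.8, 28.0]]
plate ctr [622.73725601 193.31627058] 167.7269183098235 167.29304755754296
```

Run:
```python
from h import *
print(sense()['tool_pos'],sense()['tcp_rot'])
plan([pose([639.9,229.8,110],[180,0,-25.2])],30,5)
```

```text
[577.68579118 107.23465911 193.790194  ] [178.98858568   1.05034994 -26.95472624]
6 x [0.4, -23.0, 13.7, 0.0029, 0.0031, -0.0051]
```

Request:
servo_tool:
  motion:
    - [15,0.4,-23,13.7,0.003,0.003,-0.005]
    - [15,0.4,-23,13.7,0.003,0.003,-0.005]
    - [15,0.4,-23,13.7,0.003,0.003,-0.005]
    - [15,0.4,-23,13.7,0.003,0.003,-0.005]
    - [15,0.4,-23,13.7,0.003,0.003,-0.005]
    - [15,0.4,-23,13.7,0.003,0.003,-0.005]
    - [15,0,0,0,0,0,0]
    - [15,0,0,0,0,0,0]

```text
time: 6.55
tool_pos: [642.0, 224.5, 110.3]
tcp_rot: [179.9, -0.2, -25.1]
ft_force: [-0.3, -0.7, -2.5]
finger_gap: 19.1
```

Run:
```python
from h import *
print(sense()['tool_pos'],sense()['tcp_rot'])
plan([pose([639.9,229.8,60],[180,0,-25.2])],30,5,N=5)
```

```text
[642.03967825 224.4761025  110.26005573] [179.88626234  -0.19233751 -25.12921067]
5 x [-0.9, -0.8, 10.0, 0.0004, -0.0007, 0.0002]
```

Request:
servo_tool:
  motion:
    - [15,-0.9,-0.8,10,0,-0.0007,0]
    - [15,-0.9,-0.8,10,0,-0.0007,0]
    - [15,-0.9,-0.8,10,0,-0.0007,0]
    - [15,-0.9,-0.8,10,0,-0.0007,0]
    - [15,-0.9,-0.8,10,0,-0.0007,0]
    - [15,0,0,0,0,0,0]
    - [15,0,0,0,0,0,0]

```text
time: 7.25
tool_pos: [639.4, 226.1, 57.3]
tcp_rot: [179.9, -0.0, -25.3]
ft_force: [1.0, -0.8, -2.3]
finger_gap: 19.1
```

Run:
```python
from h import *
print(sense()['tool_pos'],sense()['tcp_rot'])
plan([pose([639.9,229.8,41],[180,0,-25.2])],N=4)
T=tool(); np.save('T4.npy',T); a=snapshot('wrist'); cv2.imwrite('pics/w4.png',a)
```

```text
[639.42289342 226.12054939  57.33008788] [ 1.79852929e+02 -2.16374800e-02 -2.53008404e+01]
4 x [-0.3, -0.9, 4.1, 0.0006, -0.0001, -0.0004]
```

View pics/w4.png

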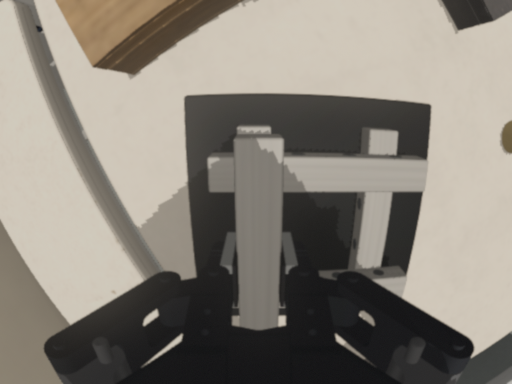

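The held bar (end at (258,135)) is over low_1's end (254,130). I'll trim laterally and descend.

Request:
servo_tool:
  motion:
    - [15,-0.6,-1.8,4,0.001,0,-0.0004]
    - [15,-0.5,-1.5,4,0.0006,0,0]
    - [15,0,-0.4,4,0.0006,0,0]
    - [15,0,0,0,0,0,0]
    - [15,0,0,0,0,0,0]

```text
time: 7.8
tool_pos: [640.9, 230.8, 45.7]
tcp_rot: [-179.9, -0.1, -25.3]
ft_force: [1.1, -0.2, -2.6]
finger_gap: 18.7
```

Run:
```python
from h import *
print(sense()['tool_pos'],sense()['tcp_rot'],sense()['ft_force'])
plan([pose([639.9,229.8,37],[180,0,-25.2])],N=4)
```

```text
[640.92630098 230.78466988  45.6762219 ] [-1.79927699e+02 -1.12065219e-01 -2.52542894e+01] [ 1.06892243 -0.23197256 -2.60976936]
4 x [-0.1, 0.3, 2.2, -0.0003, -0.0005, -0.0002]
```

Request:
servo_tool:
  motion:
    - [15,-0.3,0.6,2.5,0,-0.001,0]
    - [15,-0.2,0.5,2.3,0,-0.001,0]
    - [15,0,0,0,0,0,0]
    - [15,0,0,0,0,0,0]

```text
time: 8.2
tool_pos: [640.2, 229.9, 40.8]
tcp_rot: [-179.9, -0.0, -25.3]
ft_force: [0.6, -0.2, -2.0]
finger_gap: 18.8
```

Run:
```python
from h import *
for i in range(4):
    s=sense(); print(s['tool_pos'].round(2),s['tcp_rot'].round(2),s['ft_force'].round(2)); snapshot('top')
T=tool(); np.save('T5.npy',T); a=snapshot('wrist'); cv2.imwrite('pics/w5.png',a)
cv2.imwrite('pics/w5c.png',cv2.resize(a[90:250,180:440],None,fx=3,fy=3,interpolation=cv2.INTER_CUBIC))
```

```text
[640.15 229.89  40.81] [-1.7991e+02 -1.0000e-02 -2.5260e+01] [ 0.56 -0.24 -1.97]
[640.14 229.85  40.81] [-1.7992e+02 -1.0000e-02 -2.5260e+01] [-0.    0.52 -2.4 ]
[640.13 229.91  40.83] [-1.7991e+02 -1.0000e-02 -2.5250e+01] [-0.57  0.06 -2.12]
[640.16 229.9   40.87] [-1.7991e+02 -1.0000e-02 -2.5250e+01] [-0.33 -1.26 -2.16]
```

View pics/w5c.png

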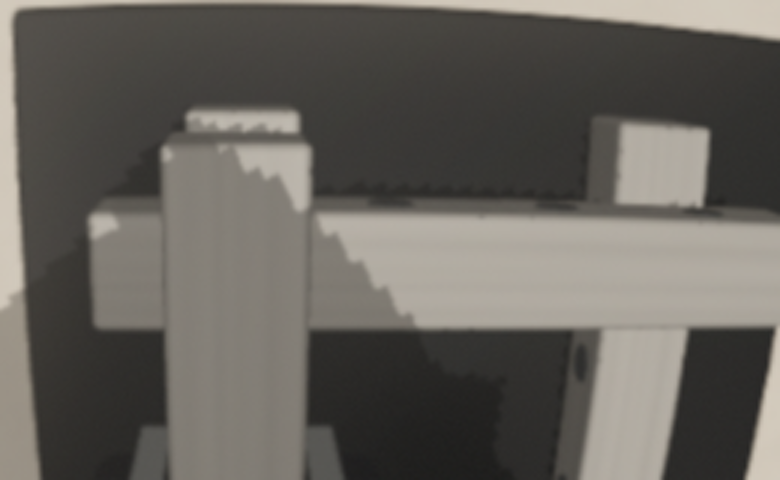

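Run:
```python
from st import *
T=np.load('T5.npy'); f=lambda L:(np.array(L,float)+.5)/3-.5+[180,90]
th=np.radians(-25.2); u=np.array([np.cos(th),np.sin(th)]); v=np.array([-u[1],u[0]]); c=np.array([622.4,193.8])
def pl(pts,z): q=cast('wrist',f(pts),z,T)[:,:2]-c; print(z,np.c_[q@u,q@v].round(1).tolist())
pl([(162,147),(312,147)],65.4); pl([(169,470),(303,470)],65.4)
pl([(187,109),(299,109)],28); pl([(616,122),(709,128)],28)
pl([(90,212),(95,328)],44); pl([(316,212),(760,220),(316,327),(760,324)],44)
```

```text
65.4 [[62.7, 51.0], [62.7, 31.0]]
65.4 [[15.0, 51.2], [15.0, 31.2]]
28 [[65.2, 49.8], [65.2, 30.3]]
28 [[64.9, -29.1], [65.1, -49.5]]
44 [[50.0, 64.7], [30.3, 64.8]]
44 [[49.8, 28.4], [50.4, -53.3], [30.5, 28.0], [30.7, -56.7]]
```

The wrist view puts the held bar's end 2.4 mm short along x and 0.9 mm too far in y relative to the stack. I'll correct that and descend.

Request:
servo_tool:
  motion:
    - [15,1.5,0.6,0.5,0,0,0]
    - [15,0.9,0.4,0.5,0,0,0]
    - [15,0,0,1,0,0,0]
    - [15,0,0,0,0,0,0]
    - [15,0,0,0,0,0,0]

```text
time: 8.95
tool_pos: [642.3, 227.8, 39.0]
tcp_rot: [-179.9, -0.0, -25.3]
ft_force: [-0.1, -0.1, -2.9]
finger_gap: 19.0
```

Run:
```python
from h import *
s=sense(); print(s['tool_pos'].round(2),s['tcp_rot'].round(2),s['ft_force'].round(2))
plan([pose([641.9,228.0,36.5],[180,0,-25.2])],N=2)
```

```text
[642.32 227.85  38.95] [-1.7989e+02 -4.0000e-02 -2.5260e+01] [-0.08 -0.08 -2.85]
2 x [-0.2, 0.0, 1.2, -0.0009, -0.0003, -0.0005]
```

Request:
servo_tool:
  motion:
    - [15,-0.2,0,1,-0.001,0,0]
    - [15,0,0,0.8,-0.001,0,0]
    - [15,0,0,0.6,0,0,0]
    - [15,0,0,0.4,0,0,0]

```text
time: 9.35
tool_pos: [642.1, 228.0, 35.9]
tcp_rot: [180.0, -0.0, -25.2]
ft_force: [0.2, -0.1, -2.0]
finger_gap: 19.0
```

Request:
servo_tool:
  motion:
    - [15,0,0,0.5,0,0,0]
    - [15,0,0,0.4,0,0,0]
    - [15,0,0,0,0,0,0]

```text
time: 9.65
tool_pos: [642.0, 228.0, 34.8]
tcp_rot: [180.0, -0.0, -25.2]
ft_force: [0.4, 0.9, -3.0]
finger_gap: 19.0
```

Request:
servo_tool:
  motion:
    - [15,0,0,0.4,0,0,0]
    - [15,0,0,0.3,0,0,0]
    - [15,0,0,0,0,0,0]

```text
time: 9.95
tool_pos: [642.0, 228.0, 34.2]
tcp_rot: [180.0, -0.0, -25.2]
ft_force: [-0.3, -0.2, -1.6]
finger_gap: 19.1
```

Request:
servo_tool:
  motion:
    - [15,0,0,0.3,0,0,0]
    - [15,0,0,0.3,0,0,0]
    - [15,0,0,0,0,0,0]

```text
time: 10.25
tool_pos: [642.1, 228.1, 34.1]
tcp_rot: [180.0, -0.0, -25.2]
ft_force: [-1.2, -0.4, -0.7]
finger_gap: 18.8
```

Request:
servo_tool:
  motion:
    - [15,0,0,0.4,0,0,0]
    - [15,0,0,0.4,0,0,0]
    - [15,0,0,0,0,0,0]

```text
time: 10.55
tool_pos: [642.2, 228.1, 34.0]
tcp_rot: [180.0, -0.0, -25.2]
ft_force: [-2.3, -0.7, 0.3]
finger_gap: 19.0
```

Run:
```python
from h import *
for i in range(3):
    s=sense(); print(s['tool_pos'].round(2),s['tcp_rot'].round(2),s['ft_force'].round(2)); a=snapshot('wrist')
T=tool(); np.save('T6.npy',T); cv2.imwrite('pics/w6.png',a)
```

```text
[642.16 228.1   33.98] [ 1.7999e+02 -4.0000e-02 -2.5240e+01] [-2.29 -0.67  0.27]
[642.17 228.09  33.94] [ 1.7999e+02 -4.0000e-02 -2.5240e+01] [-1.49 -0.08  0.72]
[642.15 228.08  33.88] [ 1.7999e+02 -4.0000e-02 -2.5240e+01] [-1.24 -0.65  1.94]
```

Run:
```python
from st import *
T=np.load('T6.npy'); a=cv2.imread('pics/w6.png'); g=cv2.cvtColor(a,cv2.COLOR_BGR2GRAY)
for c in (245,258,270): print(c,list(zip(range(118,145),g[118:145,c].tolist())))
for r in (190,):print(r,list(zip(range(200,300),g[r,200:300].tolist()))[20:100:1])
```

```text
245 [(118, 64), (119, 64), (120, 63), (121, 63), (122, 63), (123, 63), (124, 63), (125, 62), (126, 61), (127, 62), (128, 60), (129, 59), (130, 70), (131, 83), (132, 93), (133, 100), (134, 92), (135, 89), (136, 90), (137, 98), (138, 111), (139, 121), (140, 127), (141, 128), (142, 129), (143, 129), (144, 128)]
258 [(118, 64), (119, 63), (120, 63), (121, 63), (122, 63), (123, 62), (124, 62), (125, 63), (126, 62), (127, 62), (128, 60), (129, 64), (130, 73), (131, 85), (132, 92), (133, 101), (134, 94), (135, 91), (136, 97), (137, 118), (138, 147), (139, 165), (140, 173), (141, 172), (142, 163), (143, 149), (144, 139)]
270 [(118, 64), (119, 63), (120, 62), (121, 62), (122, 62), (123, 62), (124, 62), (125, 62), (126, 61), (127, 61), (128, 60), (129, 62), (130, 73), (131, 83), (132, 93), (133, 101), (134, 94), (135, 90), (136, 97), (137, 118), (138, 147), (139, 166), (140, 176), (141, 179), (142, 180), (143, 179), (144, 179)]
190 [(220, 125), (221, 124), (222, 124), (223, 124), (224, 124), (225, 124), (226, 124), (227, 124), (228, 124), (229, 124), (230, 125), (231, 124), (232, 124), (233, 121), (234, 110), (235, 114), (236, 123), (237, 129), (238, 130), (239, 129), (240, 129), (241, 128), (242, 128), (243, 129), (244, 129), (245, 129), (246, 129), (247, 130), (248, 131), (249, 130), (250, 130), (251, 128), (252, 127), (253, 127), (254, 128), (255, 129), (256, 129), (257, 129), (258, 128), (259, 128), (260, 127), (261, 127), (262, 128), (263, 128), (264, 128), (265, 128), (266, 128), (267, 127), (268, 127), (269, 126), (270, 126), (271, 126), (272, 126), (273, 127), (274, 128), (275, 127), (276, 128), (277, 128), (278, 128), (279, 129), (280, 126), (281, 116), (282, 111), (283, 118), (284, 123), (285, 124), (286, 124), (287, 124), (288, 123), (289, 124), (290, 124), (291, 123), (292, 123), (293, 123), (294, 123), (295, 123), (296, 123), (297, 123), (298, 123), (299, 123)]
```

Run:
```python
from st import *
T=np.load('T6.npy')
th=np.radians(-25.2); u=np.array([np.cos(th),np.sin(th)]); v=np.array([-u[1],u[0]]); c=np.array([622.4,193.8])
q=cast('wrist',[(258,137.3),(234.3,190),(282,190)],60,T)[:,:2]-c; print(np.c_[q@u,q@v].round(2).tolist())
```

```text
[[65.94, 40.52], [44.3, 50.29], [44.29, 30.67]]
```

The bar is in contact at about x +0.7 and y +0.5 mm off ideal, so I'll release it.

Request:
servo_tool:
  motion:
    - [24,0,0,0,0,0,0]
    - [30,0,0,0,0,0,0]
    - [40,0,0,0,0,0,0]
    - [40,0,0,0,0,0,0]
    - [40,0,0,-10,0,0,0]
    - [40,0,0,-20,0,0,0]
    - [40,0,0,-30,0,0,0]
    - [40,0,0,-30,0,0,0]
    - [40,0,0,-30,0,0,0]

```text
time: 11.6
tool_pos: [639.1, 227.2, 153.4]
tcp_rot: [179.7, 0.3, -25.3]
ft_force: [0.6, 0.9, 0.2]
finger_gap: 40.1
```

Run:
```python
from h import *
print(sense()['tool_pos'],sense()['tcp_rot'],sense()['finger_gap'])
C=np.array([587.9,-241.2,78]); z=pose(C,[180,-30,9.2])[:3,2]
T=tool(); np.save('T7.npy',T); a=snapshot('wrist'); cv2.imwrite('pics/w7.png',a)
plan([pose([575,103,200],[180,0,-25]),pose([540,-200,215],[180,0,9.2]),pose(C+(18-90)*z,[180,-30,9.2])],35,5)
```

```text
[639.12840681 227.22758987 153.35683895] [179.67210565   0.3258005  -25.25874402] 40.06858021444086
5 x [-1.5, 28.4, -7.8, -0.0, -0.0002, -0.0009]
9 x [1.9, 34.3, -1.7, -0.0, 0.0, -0.0663]
7 x [-1.7, 6.9, 10.7, 0.0, 0.0748, 0.0]
```

View pics/w7.png

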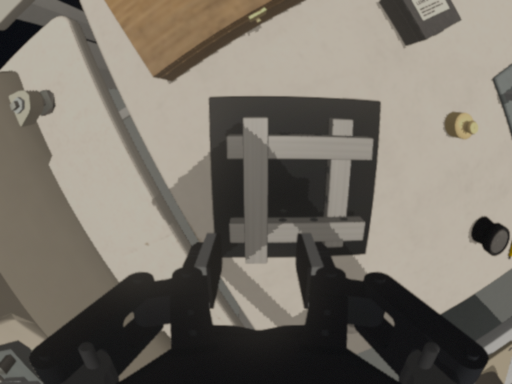

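Bar a is resting straight across both mid bars (columns 243–268, rows 118–262). Ten pictures viewed so far. Next is bar b.

Request:
servo_tool:
  motion:
    - [50,-1.5,28.4,-7.8,0,0,0]
    - [50,-1.5,28.4,-7.8,0,0,0]
    - [50,-1.5,28.4,-7.8,0,0,0]
    - [50,-1.5,28.4,-7.8,0,0,0]
    - [50,-1.5,28.4,-7.8,0,0,0]

```text
time: 12.15
tool_pos: [575.7, 102.8, 207.3]
tcp_rot: [-179.6, -0.5, -25.0]
ft_force: [-0.1, 0.1, 0.3]
finger_gap: 50.2
```

Request:
servo_tool:
  motion:
    - [50,1.9,34.3,-1.7,0,0,-0.066]
    - [50,1.9,34.3,-1.7,0,0,-0.066]
    - [50,1.9,34.3,-1.7,0,0,-0.066]
    - [50,1.9,34.3,-1.7,0,0,-0.066]
    - [50,1.9,34.3,-1.7,0,0,-0.066]
    - [50,1.9,34.3,-1.7,0,0,-0.066]
    - [50,1.9,34.3,-1.7,0,0,-0.066]
    - [50,1.9,34.3,-1.7,0,0,-0.066]
    - [50,1.9,34.3,-1.7,0,0,-0.066]

```text
time: 13.05
tool_pos: [541.0, -210.5, 233.5]
tcp_rot: [179.7, -1.5, 10.5]
ft_force: [0.7, 0.4, -0.8]
finger_gap: 49.9
```

Run:
```python
from st import *
s=sense();print(s['time'],s['tool_pos'],s['tcp_rot'],s['finger_gap'])
C=np.array([587.9,-241.2,78]); z=pose(C,[180,-30,9.2])[:3,2]
plan([pose(C+(18-90)*z,[180,-30,9.2])],35,5)
# placed bar profile
a=cv2.imread('pics/w7.png'); g=cv2.cvtColor(a,cv2.COLOR_BGR2GRAY); 
print('ends',list(zip(range(112,124),g[112:124,255].tolist())),list(zip(range(252,272),g[252:272,256].tolist())))
for r in(128,180,240): print(r,list(zip(range(238,274),g[r,238:274].tolist())))
```

```text
13.05 [ 541.00955639 -210.48486996  233.4582913 ] [179.68590802  -1.52717733  10.51639375] 49.862359849038455
6 x [-2.8, 6.2, 15.5, -0.0002, 0.0828, 0.004]
ends [(112, 58), (113, 58), (114, 58), (115, 60), (116, 69), (117, 102), (118, 137), (119, 155), (120, 159), (121, 159), (122, 159), (123, 159)] [(252, 136), (253, 140), (254, 143), (255, 145), (256, 145), (257, 145), (258, 145), (259, 145), (260, 145), (261, 145), (262, 147), (263, 157), (264, 170), (265, 174), (266, 174), (267, 174), (268, 174), (269, 174), (270, 174), (271, 174)]
128 [(238, 47), (239, 47), (240, 46), (241, 49), (242, 63), (243, 93), (244, 113), (245, 125), (246, 122), (247, 125), (248, 145), (249, 157), (250, 160), (251, 159), (252, 158), (253, 159), (254, 159), (255, 159), (256, 158), (257, 158), (258, 159), (259, 159), (260, 158), (261, 158), (262, 158), (263, 159), (264, 160), (265, 160), (266, 155), (267, 130), (268, 82), (269, 55), (270, 53), (271, 53), (272, 53), (273, 53)]
180 [(238, 37), (239, 38), (240, 37), (241, 37), (242, 40), (243, 63), (244, 94), (245, 105), (246, 105), (247, 104), (248, 106), (249, 107), (250, 107), (251, 106), (252, 105), (253, 106), (254, 106), (255, 105), (256, 105), (257, 105), (258, 106), (259, 106), (260, 104), (261, 103), (262, 103), (263, 104), (264, 106), (265, 106), (266, 102), (267, 84), (268, 53), (269, 35), (270, 34), (271, 34), (272, 34), (273, 34)]
240 [(238, 100), (239, 100), (240, 100), (241, 100), (242, 99), (243, 97), (244, 94), (245, 96), (246, 98), (247, 98), (248, 98), (249, 100), (250, 101), (251, 101), (252, 99), (253, 99), (254, 100), (255, 101), (256, 102), (257, 102), (258, 102), (259, 100), (260, 99), (261, 99), (262, 100), (263, 101), (264, 101), (265, 101), (266, 98), (267, 110), (268, 134), (269, 141), (270, 141), (271, 142), (272, 141), (273, 141)]
```

Request:
servo_tool:
  motion:
    - [50,-2.8,6.2,15.5,0,0.083,0.004]
    - [50,-2.8,6.2,15.5,0,0.083,0.004]
    - [50,-2.8,6.2,15.5,0,0.083,0.004]
    - [50,-2.8,6.2,15.5,0,0.083,0.004]
    - [50,-2.8,6.2,15.5,0,0.083,0.004]
    - [50,-2.8,6.2,15.5,0,0.083,0.004]
    - [50,0,0,0,0,0,0]
    - [50,0,0,0,0,0,0]

```text
time: 13.85
tool_pos: [555.8, -256.9, 144.9]
tcp_rot: [179.3, -31.4, 9.1]
ft_force: [0.7, 0.1, 0.2]
finger_gap: 50.1
```

Run:
```python
from st import *
s=sense();print(s['time'],s['tool_pos'],s['tcp_rot'],s['finger_gap'])
T=tool(); np.save('T8.npy',T); a=snapshot('wrist'); cv2.imwrite('pics/w8.png',a)
C=np.array([587.9,-241.2,78]); z=pose(C,[180,-30,9.2])[:3,2]
plan([pose(C+(18-30)*z,[180,-30,9.2])],N=4)
m=steel(a,98,128)
R=Ro.from_euler('xyz',[0,-30,9.2],degrees=True).as_matrix()
for c in blobs(m,(215,90,90,190),1500):
    r=cv2.minAreaRect((cast('wrist',c,-195.5,T,R[:,2])@R)[:,:2].astype(np.float32)); print(cv2.boundingRect(c),np.round(r[1],1),r[2],(R@[*r[0],-203.5]).round(1))
# placed bar check
T7=np.load('T7.npy'); th=np.radians(-25.2); u=np.array([np.cos(th),np.sin(th)]); v=np.array([-u[1],u[0]]); c=np.array([622.4,193.8])
def pl(p,z):q=cast('wrist',p,z,T7)[:,:2]-c; print(np.c_[q@u,q@v].round(1).tolist())
pl([(255,117.2),(255,263.2),(242.8,128),(267.4,128),(243.5,180),(267.4,180)],60)
```

```text
13.85 [ 555.80708261 -256.92314289  144.94461426] [179.34321706 -31.36855717   9.1266326 ] 50.11454995794603
4 x [-1.2, -2.6, 15.7, 0.0029, -0.0059, -0.0001]
(229, 129, 28, 151) [ 19.6 120.9] 89.90637969970703 [ 591.3 -240.2   79.8]
[[66.6, 39.4], [-62.6, 40.1], [58.1, 49.1], [58.0, 29.7], [15.6, 49.0], [15.6, 29.5]]
```

Request:
servo_tool:
  motion:
    - [50,-1.4,-3,15.7,0.003,-0.006,0]
    - [50,-1.4,-3,15.7,0.003,-0.006,0]
    - [50,-1.4,-3,15.7,0.003,-0.006,0]
    - [50,-1,-2,15.7,0.003,-0.006,0]
    - [50,0,0,0,0,0,0]
    - [50,0,0,0,0,0,0]

```text
time: 14.5
tool_pos: [589.6, -241.0, 95.1]
tcp_rot: [179.4, -30.0, 10.0]
ft_force: [0.0, -0.3, 0.3]
finger_gap: 50.1
```

Run:
```python
from st import *
s=sense();print(s['time'],s['tool_pos'],s['tcp_rot'],s['finger_gap'])
C=np.array([587.9,-241.2,78]); z=pose(C,[180,-30,9.2])[:3,2]
plan([pose(C+18*z,[180,-30,9.2])],N=4)
```

```text
14.5 [ 589.59329723 -241.01354082   95.11492156] [179.43072069 -29.99553886   9.95582609] 50.09007375850819
4 x [-2.5, -0.1, 8.0, 0.0008, 0.0, 0.0029]
```

Request:
servo_tool:
  motion:
    - [50,-5,0,4,0.002,0,0.006]
    - [50,-3,0,6,0.002,0,0.004]
    - [50,-2,0,9,0,0,0.002]
    - [50,-0.5,0,10,0,0,0]
    - [50,0,0,1,0,0,0]
    - [50,0,0,0,0,0,0]

```text
time: 15.1
tool_pos: [596.6, -241.2, 63.6]
tcp_rot: [180.0, -30.1, 9.2]
ft_force: [-0.2, 0.5, -0.4]
finger_gap: 50.2
```

Run:
```python
from st import *
s=sense();print(s['time'],s['tool_pos'],s['tcp_rot'],s['ft_force'])
C=np.array([587.9,-241.2,78]); z=pose(C,[180,-30,9.2])[:3,2]
plan([pose(C+18*z,[180,-30,9.2])],N=1)
```

```text
15.1 [ 596.6306329  -241.1781173    63.64766156] [179.95127553 -30.09082414   9.15556161] [-0.16462804  0.46228408 -0.42632488]
1 x [-0.3, -1.4, 1.3, 0.0012, -0.0016, -0.0007]
```

Request:
servo_tool:
  motion:
    - [45,-1,-1.3,0,0.001,-0.001,0]
    - [40,0,0,0,0,0,0]
    - [30,0,0,0,0,0,0]
    - [15,0,0,0,0,0,0]
    - [15,0,0,0,0,0,0]
    - [15,0,0,0,0,0,0]
    - [15,0,0,0,0,0,0]
  force: 60

```text
time: 15.8
tool_pos: [595.2, -240.1, 63.5]
tcp_rot: [-180.0, -30.0, 9.2]
ft_force: [0.5, 0.5, -0.8]
finger_gap: 18.8
```

Request:
servo_tool:
  motion:
    - [15,0,0,-6,0,0,0]
    - [15,0,0,-15,0,0,0]
    - [15,0,0,-20,0,0,0]
    - [15,0,0,-20,0,0,0]
    - [15,0,0,-20,0,0,0]

```text
time: 16.3
tool_pos: [551.3, -243.6, 131.0]
tcp_rot: [-179.5, -29.6, 9.1]
ft_force: [1.1, 0.0, -3.6]
finger_gap: 19.1
```

Run:
```python
from h import *
s=sense();print(s['tcp_rot'],s['tool_pos'],s['ft_force'],s['finger_gap'])
plan([pose([550,-200,215],[180,0,9]),pose([575,103,200],[180,0,-25.2])],33,5)
```

```text
[-179.52152691  -29.6239606     9.05151031] [ 551.2817598  -243.55031945  130.99660672] [ 1.13091768  0.00830465 -3.62180021] 19.130455420801507
6 x [5.1, -7.3, -13.2, -0.0014, -0.0862, 0.0005]
10 x [-0.9, -30.8, 1.5, -0.0, -0.0, 0.0597]
```

Request:
servo_tool:
  motion:
    - [15,5,-7.3,-13.2,-0.001,-0.086,0]
    - [15,5,-7.3,-13.2,-0.001,-0.086,0]
    - [15,5,-7.3,-13.2,-0.001,-0.086,0]
    - [15,5,-7.3,-13.2,-0.001,-0.086,0]
    - [15,5,-7.3,-13.2,-0.001,-0.086,0]
    - [15,5,-7.3,-13.2,-0.001,-0.086,0]

```text
time: 16.9
tool_pos: [542.2, -201.3, 217.9]
tcp_rot: [180.0, 1.3, 8.5]
ft_force: [0.3, -0.8, -3.4]
finger_gap: 19.0
```

Request:
servo_tool:
  motion:
    - [15,-0.9,-30.8,1.5,0,0,0.06]
    - [15,-0.9,-30.8,1.5,0,0,0.06]
    - [15,-0.9,-30.8,1.5,0,0,0.06]
    - [15,-0.9,-30.8,1.5,0,0,0.06]
    - [15,-0.9,-30.8,1.5,0,0,0.06]
    - [15,-0.9,-30.8,1.5,0,0,0.06]
    - [15,-0.9,-30.8,1.5,0,0,0.06]
    - [15,-0.9,-30.8,1.5,0,0,0.06]
    - [15,-0.9,-30.8,1.5,0,0,0.06]
    - [15,0,0,0,0,0,0]

```text
time: 17.9
tool_pos: [560.9, 82.5, 201.9]
tcp_rot: [179.2, 1.4, -23.9]
ft_force: [-1.0, -0.9, -4.2]
finger_gap: 19.3
```

Request:
servo_tool:
  motion:
    - [15,0,0,0,0,0,0]
    - [15,0,0,0,0,0,0]

```text
time: 18.1
tool_pos: [560.1, 82.6, 201.5]
tcp_rot: [179.1, 1.5, -23.8]
ft_force: [0.7, -0.3, -2.8]
finger_gap: 18.7
```

Run:
```python
from st import *
s=sense();print(s['time'],s['tcp_rot'],s['tool_pos'],s['ft_force'],s['finger_gap'])
T=tool(); np.save('T9.npy',T); a=snapshot('wrist'); cv2.imwrite('pics/w9.png',a)
th=np.radians(-25.2); u=np.array([np.cos(th),np.sin(th)]); v=np.array([-u[1],u[0]]); c=np.array([622.4,193.8])
G=c-40*v+2*u; print(G)
plan([pose([*G,100],[180,0,-25.2])],30,5)
# where the placed bar should appear
X=[[*(c+x*u+y*v),z] for x,y,z in((65,40,60),(-65,40,60),(40,65,44),(-40,65,44),(65,-40,28))]; print(proj('wrist',X,T).round(1).tolist())
```

```text
18.1 [179.10180504   1.50815452 -23.79808161] [560.12295782  82.58944113 201.45319702] [ 0.69880872 -0.32341722 -2.76309024] 18.719491643543552
[607.17848244 156.75535932]
5 x [2.7, -17.6, 20.1, 0.0032, 0.0052, 0.0048]
[[96.6, 107.7], [108.9, 224.4], [86.1, 130.7], [93.7, 198.4], [176.7, 102.5]]
```

Request:
servo_tool:
  motion:
    - [15,2.7,-17.6,18,0.003,0.005,0.005]
    - [15,2.7,-17.6,18,0.003,0.005,0.005]
    - [15,2.7,-17.6,18,0.003,0.005,0.005]
    - [15,2.7,-17.6,18,0.003,0.005,0.005]
    - [15,2.7,-17.6,18,0.003,0.005,0.005]
    - [15,0,0,0,0,0,0]
    - [15,0,0,0,0,0,0]

```text
time: 18.85
tool_pos: [610.2, 150.1, 109.7]
tcp_rot: [179.9, -0.2, -25.8]
ft_force: [0.4, 0.7, -2.5]
finger_gap: 18.6
```

Run:
```python
from st import *
s=sense();print(s['time'],s['tcp_rot'],s['tool_pos'],s['ft_force'])
plan([pose([607.2,156.8,62],[180,0,-25.2])],N=5)
a=cv2.imread('pics/w9.png'); T=np.load('T9.npy'); g=cv2.cvtColor(a,cv2.COLOR_BGR2GRAY)
print('top end',list(zip(range(100,116),g[100:116,97].tolist()))); print('bot',list(zip(range(214,234),g[214:234,109].tolist())))
for r in(115,165,215): print(r,list(zip(range(85,122),g[r,85:122].tolist())))
```

```text
18.85 [179.94403144  -0.20705901 -25.77958147] [610.22700367 150.05301763 109.68050655] [ 0.42178107  0.68981803 -2.45485799]
5 x [-1.1, -1.0, 9.5, 0.0002, -0.0007, -0.002]
top end [(100, 46), (101, 47), (102, 47), (103, 47), (104, 48), (105, 50), (106, 77), (107, 122), (108, 142), (109, 145), (110, 146), (111, 146), (112, 145), (113, 146), (114, 146), (115, 145)]
bot [(214, 141), (215, 141), (216, 141), (217, 141), (218, 142), (219, 142), (220, 142), (221, 143), (222, 143), (223, 149), (224, 164), (225, 170), (226, 172), (227, 172), (228, 172), (229, 172), (230, 172), (231, 172), (232, 171), (233, 171)]
115 [(85, 148), (86, 92), (87, 52), (88, 79), (89, 125), (90, 141), (91, 144), (92, 144), (93, 145), (94, 145), (95, 146), (96, 146), (97, 145), (98, 146), (99, 146), (100, 147), (101, 147), (102, 148), (103, 144), (104, 126), (105, 89), (106, 71), (107, 70), (108, 70), (109, 70), (110, 76), (111, 92), (112, 102), (113, 103), (114, 104), (115, 105), (116, 113), (117, 122), (118, 100), (119, 75), (120, 69), (121, 69)]
165 [(85, 173), (86, 173), (87, 172), (88, 168), (89, 150), (90, 101), (91, 59), (92, 76), (93, 119), (94, 138), (95, 142), (96, 144), (97, 144), (98, 143), (99, 143), (100, 144), (101, 145), (102, 144), (103, 143), (104, 142), (105, 143), (106, 145), (107, 139), (108, 116), (109, 83), (110, 70), (111, 70), (112, 69), (113, 71), (114, 81), (115, 96), (116, 100), (117, 100), (118, 101), (119, 105), (120, 106), (121, 93)]
215 [(85, 93), (86, 93), (87, 91), (88, 89), (89, 88), (90, 90), (91, 105), (92, 138), (93, 165), (94, 172), (95, 170), (96, 153), (97, 104), (98, 63), (99, 76), (100, 115), (101, 134), (102, 139), (103, 140), (104, 141), (105, 140), (106, 142), (107, 143), (108, 143), (109, 141), (110, 139), (111, 141), (112, 142), (113, 139), (114, 123), (115, 92), (116, 75), (117, 73), (118, 73), (119, 71), (120, 66), (121, 59)]
```

Request:
servo_tool:
  motion:
    - [15,-1.5,-1.8,10,0,-0.001,-0.002]
    - [15,-1.3,-1.6,10,0,-0.001,-0.002]
    - [15,-1.2,-1.4,10,0,-0.001,-0.002]
    - [15,-1,-1,10,0,-0.001,-0.002]
    - [15,-0.5,-0.3,10,0,0,-0.002]
    - [15,0,0,5,0,0,0]
    - [15,0,0,0,0,0,0]
    - [15,0,0,0,0,0,0]

```text
time: 19.65
tool_pos: [608.0, 155.6, 51.6]
tcp_rot: [180.0, -0.0, -25.3]
ft_force: [0.3, -0.4, -3.4]
finger_gap: 18.7
```

Run:
```python
from st import *
s=sense();print(s['time'],s['tcp_rot'],s['tool_pos'],s['ft_force'])
plan([pose([607.2,156.8,42],[180,0,-25.2])],N=3)
a=cv2.imread('pics/w9.png'); T=np.load('T9.npy')
th=np.radians(-25.2); u=np.array([np.cos(th),np.sin(th)]); v=np.array([-u[1],u[0]]); c=np.array([622.4,193.8])
q=cast('wrist',[(97,106.2),(109,223.3),(88.4,115),(104.8,115),(92.5,165),(108.5,165),(99.4,215),(114.7,215)],60,T)[:,:2]-c; print(np.c_[q@u,q@v].round(1).tolist())
```

```text
19.65 [ 1.79957317e+02 -3.59959420e-02 -2.53018032e+01] [607.99884389 155.55111773  51.59994612] [ 0.30045579 -0.37651293 -3.39073517]
3 x [-0.4, -0.3, 3.2, 0.0002, -0.0002, -0.0006]
[[66.6, 39.4], [-63.6, 39.7], [58.1, 50.8], [56.8, 30.3], [4.1, 50.7], [3.9, 30.2], [-53.9, 50.8], [-53.0, 30.4]]
```

Request:
servo_tool:
  motion:
    - [15,-0.8,-0.7,4,0,0,-0.001]
    - [15,-0.6,-0.3,4,0,0,-0.001]
    - [15,0,0,2.5,0,0,0]
    - [15,0,0,0,0,0,0]
    - [15,0,0,0,0,0,0]

```text
time: 20.15
tool_pos: [608.2, 157.4, 41.6]
tcp_rot: [-180.0, -0.1, -25.2]
ft_force: [0.8, 0.2, -3.4]
finger_gap: 19.0
```

Run:
```python
from st import *
s=sense();print(s['time'],s['tcp_rot'],s['tool_pos'],s['ft_force'])
T=tool(); np.save('T10.npy',T); a=snapshot('wrist'); cv2.imwrite('pics/w10.png',a)
cv2.imwrite('pics/w10c.png',cv2.resize(a[90:270,50:310],None,fx=3,fy=3,interpolation=cv2.INTER_CUBIC))
```

```text
20.15 [-1.79966591e+02 -1.48278610e-01 -2.51680540e+01] [608.18243287 157.40891032  41.6406198 ] [ 0.83548238  0.24385186 -3.39946359]
```

View pics/w10c.png

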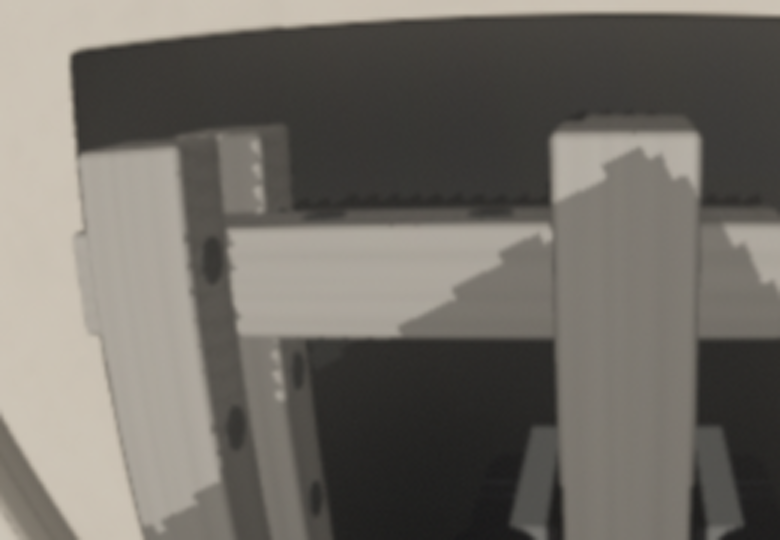

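Run:
```python
from st import *
T=np.load('T10.npy'); f=lambda L:(np.array(L,float)+.5)/3-.5+[50,90]
th=np.radians(-25.2); u=np.array([np.cos(th),np.sin(th)]); v=np.array([-u[1],u[0]]); c=np.array([622.4,193.8])
def pl(n,pts,z): q=cast('wrist',f(pts),z,T)[:,:2]-c; print(n,np.c_[q@u,q@v].round(1).tolist())
for z in(66,67.5): pl('held',[(551,133),(701,133),(555,300),(698,300)],z)
pl('a',[(80,154),(179,148),(216,470),(126,470)],60)
pl('mid1',[(300,226),(500,224),(300,336),(500,337),(77,235),(90,333)],44)
pl('low1',[(219,136),(265,128)],28); pl('plate',[(72,56),(600,15)],12)
q=T[:2,3]-c; print('tcp',q@u,q@v)
```

```text
held [[66.4, -28.0], [66.4, -48.0], [43.2, -28.1], [43.2, -48.0]]
held [[66.6, -28.1], [66.6, -47.9], [43.6, -28.2], [43.6, -47.9]]
a [[66.0, 49.6], [65.8, 30.4], [11.5, 31.6], [10.2, 50.6]]
mid1 [[49.9, 17.0], [49.7, -17.5], [30.3, 19.0], [30.4, -16.8], [49.5, 63.7], [30.4, 64.1]]
low1 [[64.5, 38.9], [65.5, 29.0]]
plate [[83.5, 83.6], [84.2, -32.9]]
tcp 2.630133020635098 -38.98118806803471
```

Measured against the stack, the held bar needs about -1 mm in tool x and +2 mm in tool y. I'll correct and descend to contact (expected TCP z about 34).

Request:
servo_tool:
  motion:
    - [15,-0.7,1.2,0.5,0,0.001,0]
    - [15,-0.4,0.8,1,0,0.001,0]
    - [15,0,0,1.5,0,0,0]
    - [15,0,0,1,0,0,0]
    - [15,0,0,0,0,0,0]
    - [15,0,0,0,0,0,0]

```text
time: 20.8
tool_pos: [606.5, 155.9, 37.8]
tcp_rot: [-179.9, -0.3, -25.2]
ft_force: [-0.1, -0.6, -3.0]
finger_gap: 18.8
```

Run:
```python
from st import *
s=sense();print(s['time'],s['tcp_rot'],s['tool_pos'],s['ft_force'])
plan([pose([606.6,156.2,35.5],[180,0,-25.2])],N=3)
```

```text
20.8 [-179.94501185   -0.3081602   -25.17614543] [606.45976722 155.87594759  37.79039542] [-0.05832464 -0.56269365 -2.96702616]
3 x [-0.0, -0.1, 0.8, -0.0003, -0.0018, 0.0001]
```

Request:
servo_tool:
  motion:
    - [15,0,-0.2,0.7,0,-0.002,0]
    - [15,0,-0.1,0.7,0,-0.002,0]
    - [15,0,0,0.6,0,-0.001,0]
    - [15,0,0,0.4,0,0,0]
    - [15,0,0,0,0,0,0]

```text
time: 21.3
tool_pos: [606.8, 156.2, 35.2]
tcp_rot: [-179.9, -0.0, -25.2]
ft_force: [0.8, 0.3, -3.1]
finger_gap: 18.6
```

Request:
servo_tool:
  motion:
    - [15,0,0,0.4,0,0,0]
    - [15,0,0,0.3,0,0,0]
    - [15,0,0,0,0,0,0]

```text
time: 21.6
tool_pos: [606.9, 156.2, 34.7]
tcp_rot: [-179.9, -0.0, -25.2]
ft_force: [-0.8, -0.3, -2.9]
finger_gap: 18.9
```

Request:
servo_tool:
  motion:
    - [15,0,0,0.3,0,0,0]
    - [15,0,0,0.3,0,0,0]
    - [15,0,0,0,0,0,0]

```text
time: 21.9
tool_pos: [606.9, 156.2, 34.6]
tcp_rot: [-179.9, -0.0, -25.2]
ft_force: [-0.6, 0.7, -1.4]
finger_gap: 19.0
```

Request:
servo_tool:
  motion:
    - [15,0,0,0.3,0,0,0]
    - [15,0,0,0.3,0,0,0]
    - [15,0,0,0,0,0,0]

```text
time: 22.2
tool_pos: [606.9, 156.3, 34.5]
tcp_rot: [-179.9, -0.0, -25.2]
ft_force: [-1.9, -0.0, -0.5]
finger_gap: 18.9
```

Request:
servo_tool:
  motion:
    - [15,0,0,0.4,0,0,0]
    - [15,0,0,0.3,0,0,0]
    - [15,0,0,0,0,0,0]

```text
time: 22.5
tool_pos: [606.9, 156.3, 34.4]
tcp_rot: [-179.9, -0.0, -25.2]
ft_force: [-3.0, -1.2, 0.6]
finger_gap: 19.1
```

Run:
```python
from st import *
s=sense();print(s['time'],s['tcp_rot'],s['tool_pos'],s['ft_force'])
T=tool(); a=snapshot('wrist'); cv2.imwrite('pics/w11.png',a); np.save('T11.npy',T); g=cv2.cvtColor(a,cv2.COLOR_BGR2GRAY)
for c in (242,):print(c,list(zip(range(124,146),g[124:146,c].tolist())))
for r in (170,190):
    k=g[r].astype(int); print(r,k[228:242].tolist(),k[276:290].tolist())
```

```text
22.5 [-1.79931574e+02 -1.38380492e-02 -2.51645613e+01] [606.94881587 156.26220402  34.35294241] [-2.95189199 -1.16747663  0.56080199]
242 [(124, 60), (125, 60), (126, 60), (127, 63), (128, 72), (129, 85), (130, 92), (131, 92), (132, 95), (133, 114), (134, 146), (135, 163), (136, 174), (137, 177), (138, 178), (139, 178), (140, 178), (141, 178), (142, 177), (143, 178), (144, 178), (145, 178)]
170 [123, 135, 153, 150, 145, 137, 118, 117, 125, 128, 128, 128, 127, 127] [125, 126, 126, 127, 124, 116, 108, 111, 119, 120, 120, 120, 120, 121]
190 [118, 118, 117, 117, 117, 113, 107, 111, 122, 126, 127, 127, 127, 126] [125, 126, 126, 125, 121, 110, 103, 113, 116, 117, 116, 117, 117, 117]
```

Run:
```python
from st import *
T=np.load('T11.npy')
th=np.radians(-25.2); u=np.array([np.cos(th),np.sin(th)]); v=np.array([-u[1],u[0]]); c=np.array([622.4,193.8])
q=cast('wrist',[(242,133.7),(258,133.7),(234.4,190),(282,190)],60,T)[:,:2]-c; print(np.c_[q@u,q@v].round(2).tolist())
```

```text
[[66.08, -33.12], [66.06, -39.44], [42.88, -29.7], [42.9, -49.36]]
```

Request:
servo_tool:
  motion:
    - [24,0,0,0,0,0,0]
    - [30,0,0,0,0,0,0]
    - [40,0,0,0,0,0,0]
    - [40,0,0,0,0,0,0]
    - [40,0,0,-10,0,0,0]
    - [40,0,0,-20,0,0,0]
    - [40,0,0,-30,0,0,0]
    - [40,0,0,-30,0,0,0]
    - [40,0,0,-30,0,0,0]
    - [40,0,0,-20,0,0,0]

```text
time: 23.55
tool_pos: [605.5, 155.9, 178.5]
tcp_rot: [180.0, 0.1, -25.2]
ft_force: [0.9, -0.4, 0.3]
finger_gap: 40.0
```

Request:
servo_tool:
  motion:
    - [40,-20,12,-10,0,0,0]
    - [40,-20,12,-10,0,0,0]
    - [40,-10,5,0,0,0,0]
    - [40,0,0,0,0,0,0]
    - [40,0,0,0,0,0,0]
    - [40,0,0,0,0,0,0]

```text
time: 24.15
tool_pos: [550.8, 151.3, 210.2]
tcp_rot: [-179.5, -0.6, -25.2]
ft_force: [0.2, 0.2, 0.5]
finger_gap: 40.2
```

Run:
```python
from st import *
s=sense();print(s['time'],s['tcp_rot'],s['tool_pos'],s['ft_force'],s['finger_gap'])
T=tool(); np.save('T12.npy',T); a=snapshot('wrist'); cv2.imwrite('pics/w12.png',a)
th=np.radians(-25.2); u=np.array([np.cos(th),np.sin(th)]); v=np.array([-u[1],u[0]]); c=np.array([622.4,193.8])
P=proj('wrist',[[*(c+x*u+y*v),z] for x,y,z in((0,0,44),(65,40,60),(-65,-40,60))],T); print(P)
x0,y0=(P[0]-[100,90]).astype(int).clip(0); print(x0,y0)
w=cv2.resize(a[y0:y0+180,x0:x0+200],None,fx=3,fy=3,interpolation=cv2.INTER_CUBIC)
t=snapshot('top'); cv2.imwrite('pics/top1.png',t)
t=cv2.resize(t[123:218,124:219],(200,200),interpolation=cv2.INTER_CUBIC); s2=cv2.resize(snapshot('side')[185:280,290:400],(200,173),interpolation=cv2.INTER_CUBIC)
o=np.zeros((540,800,3),np.uint8); h,ww=w.shape[:2]; o[:h,:ww]=w; o[:200,600:]=t; o[210:383,600:]=s2; cv2.imwrite('pics/fin.png',o)
```

```text
24.15 [-179.50998048   -0.61583554  -25.19295171] [550.82800274 151.33012158 210.18680553] [0.16753823 0.22098273 0.52219424] 40.172145076649905
[[195.69228179 135.14458209]
 [153.38686188  75.41767664]
 [232.90315621 198.54374551]]
95 45
```

View pics/fin.png

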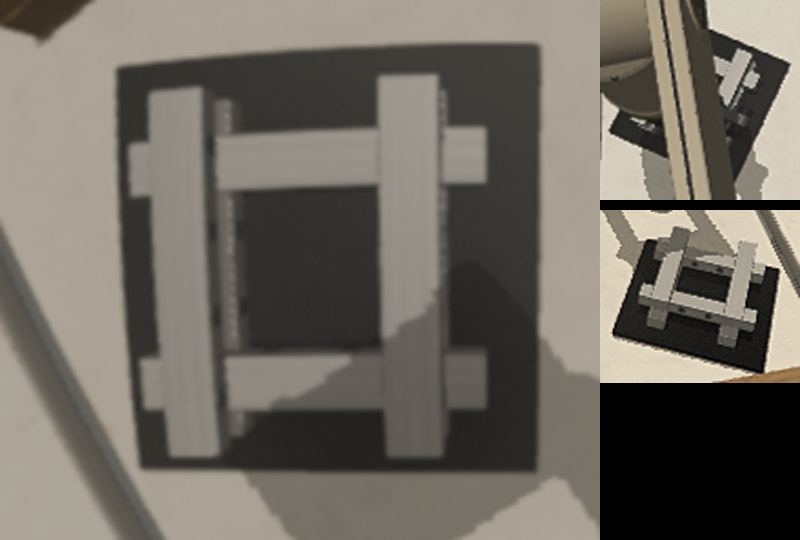

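Run:
```python
from st import *
T=np.load('T12.npy'); f=lambda L:(np.array(L,float)+.5)/3-.5+[95,45]
th=np.radians(-25.2); u=np.array([np.cos(th),np.sin(th)]); v=np.array([-u[1],u[0]]); c=np.array([622.4,193.8])
def pl(n,pts,z): q=cast('wrist',f(pts),z,T)[:,:2]-c; q=np.c_[q@u,q@v]; print(n,q.round(1).tolist(),'mean',q.mean(0).round(1))
pl('a',[(148,93),(203,87),(168,457),(219,456)],60); pl('b',[(378,76),(438,74),(386,457),(443,456)],60)
pl('mid1',[(129,143),(133,196),(487,127),(487,184)],44); pl('mid2',[(140,357),(143,410),(486,349),(486,408)],44)
pl('plate',[(118,68),(541,44),(141,468),(537,472)],12)
```

```text
a [[65.7, 50.5], [66.0, 30.2], [-63.8, 50.6], [-63.3, 30.7]] mean [ 1.2 40.5]
b [[66.0, -29.7], [66.2, -49.3], [-63.4, -30.0], [-62.9, -49.9]] mean [  1.5 -39.7]
mid1 [[50.0, 64.9], [30.3, 63.9], [49.5, -64.9], [29.6, -64.9]] mean [39.9 -0.3]
mid2 [[-29.7, 64.9], [-50.2, 65.6], [-28.3, -64.5], [-49.8, -64.5]] mean [-39.5   0.4]
plate [[83.8, 83.3], [84.3, -84.8], [-83.6, 83.4], [-84.3, -84.6]] mean [ 0.  -0.6]
```

```bash
python3 -c "
from bench import *
print(hand_in()); print(sense()['time'])"
```

```text
the job is handed in; nothing more can be done
None
the job is handed in; nothing more can be done
```

I laid both rack bars flat as the third layer, one above each bottom bar, and handed the job in about 24 s into the 58 s limit. Each bar was lowered until the wrist force showed light contact (about 3–4 N), then released.

**Position of the new bars:** the last wrist-camera check put their centres at plate (+1.2, +40.5) and (+1.5, -39.7) mm, against an ideal of (0, ±40). They are square to within about 0.5°. Their ends are even with each other, but about 1.3 mm towards +x of the bottom bars' ends. I left that offset uncorrected.

**Bars already stacked:** the middle bars still measured within 0.5 mm of their places. The bottom bars were mostly hidden by then, so I could not measure them again.

**Weight, loupe and ring gauge:** I kept well clear of all three and felt no unexpected forces, but did not measure their positions again. The arm blocked much of the final top view.

**Disagreement in the measurements:** in the gripper, the first bar sat about 2–3 mm along and 1.5 mm higher than the rack measurement had predicted. I therefore set both bars by the close-up camera view against the stack.

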